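# Centre the egg cup on its stand

## Robot

A 6-joint arm with a two-finger parallel gripper is mounted at the origin on a cart in front of the work surface, level with it; the furniture and walls round the work are solid. World frame = base frame: x ahead of the robot, y to its left, z up, the work surface at z = 0. Lengths are in m, angles in rad, forces in N, time in s.
With the tool pointing down it reaches from about 0.25 to 0.775 m from the base axis. Payload 4 kg.
Tool frame: the origin (TCP) lies where the fingers leave the gripper's body, on its centre line; the fingertips stand 73 mm ahead of it and the grasp point (between the pads) lies 54 mm ahead of it; z points along the fingers, y is the line along which they close (so a half turn about z gives the same grasp; the last joint's range is limited). The gripper opens to 85 mm and grips with 20 to 120 N. Pads are 22 mm wide; open, the fingers measure 114 mm over their backs; the gripper's body (76 mm by 85 mm) begins 54 mm behind the grasp point. The pads swing forward as they close: fully open they stand 13 mm farther back than shut.
Start: joints at [-1.448, 0.087, 1.371, -0, 1.684, -0.103], TCP at [0.123, -0.536, 0.304] pointing down, gripper open.
Joint ranges: [-3.1, 3.1], [-0.76, 2.03], [0.27, 2.55], [-1.08, 4.22], [0.17, 2.65], [-2.57, 2.57]. Speed limits (rad/s): [2.79, 2.79, 3.14, 3.14, 3.14, 3.14].

## Interface

Orientations are given as a unit quaternion [x, y, z, w].
In Python, from bench import r gives the robot as it stands.
- The arm moves only by the shell command python3 inch.py FILE [FORCE], which reads ROWS from the file FILE. ROWS is a JSON object whose key "motion" holds a list of rows, 1 to 5 of them, each of 5 numbers: the finger opening in m, then dx, dy, dz in shares of the most that a row can go, 1 being 50 mm, then a turn about the tool's z in a scale on which 1.0 is 360 degrees; each row shifts and turns the commanded pose from where the row before left it, along the tool's axes as they then stand; what a row does not reach is not made up. A row lasts 1/10 s, in which the tool goes at most 0.05 m and 0.15 rad, less where a joint would pass 70% of its speed; a pose out of reach is approached as far as the arm can. The fingers move at their own pace and stop on an object; FORCE is the grip in N (left out, the last holds). Time passes only in rows, so rows that do not move let the fingers close. It prints the time, the measured TCP pose, the force, the opening and the grip force at its end. A shift or turn number past 1, either way, is cut back to 1. Input that does not fit is refused with a message, and nothing moves.
- r.get_obs(): the state, without advancing time (a new reading comes with each control period).
- r.camera(name): name is "side" or "top"; returns the picture (420x560x3 uint8, red, green, blue); there is no depth.
- r.camera_params(name): a dict with "mtx" (3x3 intrinsics, pixels), "k1" (the pictures are not rectified: a ray, as slopes to the right and down, at radius r is drawn at 1 + k1 r^2 times it, then the intrinsics apply), "R" (3x3) and "t" (3): a world point X has camera coordinates R X + t. Camera axes: x right, y down, z forward; pixel columns grow to the right and rows downward; lengths in m; the calibration is good to about 2 mm. A picture is of the moment at which its call begins. camera_params takes no time and is no camera call.
- r.finish_job(): hands the job in; it is judged then, once.
The state is a dict: "time": time; "q": joint angles; "joint_velocities": joint speeds; "joint_efforts": joint torques, N m; "ee_pos": TCP position; "orientation": TCP orientation; "ft_force": force on the tool from outside, world axes, zero at the start; "moment": the same for the moment, N m; "width": finger opening in m; "finger_force": force on a finger pad.
Only numpy, scipy, OpenCV 4.12 (cv2) and the standard library are available. Lean on these libraries where they do the work, as an engineer would, in place of code of your own. Each camera call takes 0.05 s, during which the arm holds its last target. There are 200 camera calls.

## Task

The egg cup with the boiled egg has been set down near the edge of its little round wooden stand. With light taps or gentle pushes of the fingertips, and without gripping or lifting it, nudge it to the middle so that its foot stands wholly inside the dark inlaid ring, upright and with the egg still in the cup. Leave the salt mill, the jam jar and the teaspoon where they are.

Things in the scene. Friction and masses are not known exactly. Their poses are not given: they have to be found in the camera images.
- egg_cup: blue egg cup (loose, about 0.1 kg), 50 high: round foot of radius 21, slim stem, bowl of outer radius 26 from 30 to 50 above the foot; a boiled egg stands loosely in it (top about 85 above the foot). Origin: centre of the foot's underside, z up the cup. Slides easily on the stand (friction about 0.35); pushed hard or high it tips. Starts 24 to 31 off the stand's centre, any direction
- boiled_egg: brown boiled egg, 57 x 44, about 58 g, loose, standing on end in the egg cup. Its origin lies on its side surface, not at its centre
- egg_mid (a point): centre of the boiled egg; about 56 above the underside of the egg cup's foot and within 4 of the cup's axis when it is seated
- stand: round turned stand of light wood, fixed to the worktop, 30 high, flat top of radius 55, with a dark inlaid ring on top concentric with it (inner radius 27, outer radius 30, flush). Origin: centre of its underside, on the worktop; z up; its yaw has no visible meaning
- stand_mid (a point): centre of the stand's top face and of the dark ring, 30 above the worktop
- salt_mill: acrylic salt mill with a steel cap, 62 x 62 x 136, standing loose on the worktop; origin at the centre of its underside
- jam_jar: the red jam jar with a green lid behind the stand (another stands far left by the spice jars), diameter 62, 86 high, standing loose on the worktop; origin at the centre of its underside
- teaspoon: the steel teaspoon right of the stand, near the fruit basket, 132 x 26 x 9, lying loose on the worktop; origin at the centre of its underside

How it is judged:
At the end, for the whole second after the job is handed in: the egg cup stands upright (within 0.06 rad) and at rest on the stand's top, its foot's centre within 6 mm of the ring's centre (the foot wholly inside the ring), the egg seated in the cup (its centre within 10 mm of the cup's axis and 47 to 67 mm above the foot) (horizontal distance between egg_cup and stand_mid below 0.006 m and z of egg_cup in the frame of stand_mid between -0.003 and 0.003 m and angle between egg_cup's own z axis and vertical below 0.06 rad and linear speed of egg_cup below 0.01 m/s and horizontal distance between egg_mid and egg_cup below 0.01 m and z of egg_mid in the frame of egg_cup between 0.047 and 0.067 m); the robot touches nothing.
It fails at once if the egg cup is lifted (more than 10 mm above the stand's top) or comes off the stand (z of egg_cup in the frame of stand_mid above 0.01 m or z of egg_cup in the frame of stand_mid below -0.008 m).
It fails at once if the egg cup is tipped by more than 0.3 rad (angle between egg_cup's own z axis and vertical above 0.3 rad).
It fails at once if the egg comes out of the cup (distance between egg_mid and egg_cup above 0.078 m or z of egg_mid in the frame of egg_cup above 0.07 m or z of egg_mid in the frame of egg_cup below 0.042 m).
It fails at once if the cup or the egg is gripped or pushed hard (more than 12 N from the fingers) (contact force between the fingers and egg_cup above 12 N or contact force between the fingers and boiled_egg above 12 N).
It fails at once if the salt mill, jam jar or teaspoon is moved by more than 15 mm (distance of any of salt_mill, jam_jar, teaspoon from where it was at the start of the episode above 0.015 m).
It also fails if it takes over 48 s, if anything falls off the work surface, if the arm or the gripper's body presses on something with over 40 N, if the wrist force passes 120 N, or if a joint passes its speed limit or range.

## Working session

There is one attempt and no reset: what is moved stays moved. The work goes in short steps, Python scripts to look and compute and a shell command to move; the robot and the scene stay as the last step left them, time stands still between calls to the robot, and variables do not carry over. Pictures are saved under pics/ and viewed, at most 10 in all, crops included, and the job is handed in when it is done.

```bash
mkdir -p pics; ls
python3 - <<'E'
from bench import r
import cv2
for n in("top","side"):
    cv2.imwrite(f"pics/{n}0.png",r.camera(n)[:,:,::-1]); print(n,r.camera_params(n))
o=r.get_obs();print(o['time'],o['ee_pos'],o['orientation'])
E
```

```text
bench.py
inch.py
pics
top {'mtx': array([[447.25450266,   0.        , 289.18404348],
       [  0.        , 447.25450266, 205.52422941],
       [  0.        ,   0.        ,   1.        ]]), 'k1': -0.04552167057709844, 'R': array([[ 0.01145627, -0.99919989,  0.03831885],
       [-0.99156365, -0.01630016, -0.12859176],
       [ 0.12911347, -0.03652239, -0.99095703]]), 't': array([0.19875534, 0.59041684, 0.9280758 ])}
side {'mtx': array([[423.80419241,   0.        , 284.20398836],
       [  0.        , 423.80419241, 200.22845225],
       [  0.        ,   0.        ,   1.        ]]), 'k1': -0.08408794164799135, 'R': array([[ 0.99968201,  0.02047422, -0.01472007],
       [ 0.00363566, -0.6946731 , -0.71931639],
       [-0.02495308,  0.71903414, -0.69452664]]), 't': array([-0.59822611,  0.20949338,  0.87955594])}
0.1 [ 0.1230921  -0.53573796  0.30283455] [ 9.93631591e-01  1.12673162e-01 -1.59350903e-05 -1.00954239e-03]
```

View pics/top0.png

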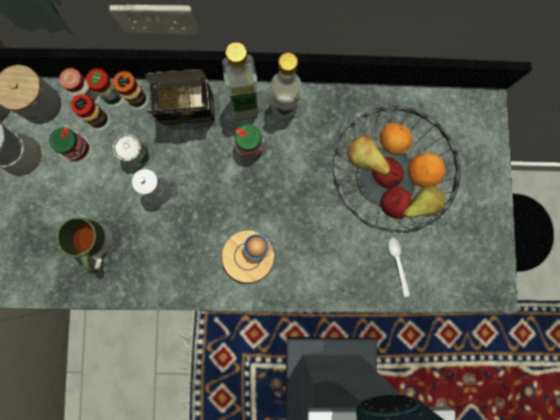

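View pics/side0.png

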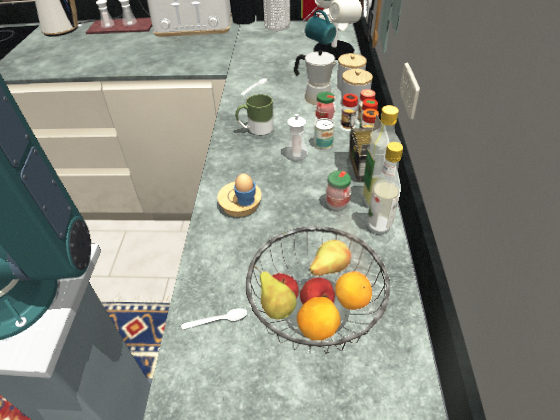

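The top view shows the stand at about (248,256) with the cup off towards the upper right, its egg at about (256,246). In the side view the stand is at about (240,200) and the egg at (244,184). I'll zoom in on both.

```bash
cat > h.py <<'E'
import numpy as np, cv2
from bench import r
def proj(n,X):
    p=r.camera_params(n); c=np.atleast_2d(X)@p["R"].T+p["t"]; s=c[:,:2]/c[:,2:]
    s=s*(1+p["k1"]*(s**2).sum(1,keepdims=True)); m=p["mtx"]
    return s*m[0,0]+m[:2,2]
def back(n,uv,z):
    p=r.camera_params(n); m=p["mtx"]; d=(np.atleast_2d(uv)-m[:2,2])/m[0,0]; s=d.copy()
    for _ in range(20): s=d/(1+p["k1"]*(s**2).sum(1,keepdims=True))
    w=np.c_[s,np.ones(len(s))]@p["R"]; c=-p["R"].T@p["t"]
    return (c+w*((z-c[2])/w[:,2])[:,None])[:,:2]
BOX={"top":(210,215,80,80),"side":(200,160,80,70)}
def crop(n,im,S=5):
    x,y,w,h=BOX[n]; return cv2.resize(im[y:y+h,x:x+w],None,fx=S,fy=S,interpolation=cv2.INTER_CUBIC)
def circ(x,y,z,R,n=72):
    a=np.linspace(0,2*np.pi,n); return np.c_[x+R*np.cos(a),y+R*np.sin(a),0*a+z]
def draw(n,im,X,col,S=5):
    uv=(proj(n,X)-np.array(BOX[n][:2])+.5)*S-.5
    cv2.polylines(im,[np.int32(uv.round())],False,col,1)
E
python3 - <<'E'
from h import *
a=[crop(n,cv2.imread(f"pics/{n}0.png")) for n in("top","side")]
a[1]=cv2.copyMakeBorder(a[1],0,50,0,0,0)
cv2.imwrite("pics/c1.png",np.hstack(a))
# wood outline, top
for n in("top","side"):
    im=cv2.imread(f"pics/{n}0.png"); x,y,w,h=BOX[n]
    hs=cv2.cvtColor(im[y:y+h,x:x+w],cv2.COLOR_BGR2HSV)
    m=cv2.inRange(hs,(8,70,90),(30,255,255)); b=cv2.inRange(hs,(100,110,30),(130,255,255))
    for k,v in(("wood",m),("blue",b)):
        ys,xs=np.nonzero(v); print(n,k,xs.min()+x,xs.max()+x,ys.min()+y,ys.max()+y,len(xs),xs.mean()+x,ys.mean()+y)
    if n=="top":
        c=max(cv2.findContours(m,0,1)[0],key=cv2.contourArea)[:,0]+[x,y]
        hull=cv2.convexHull(c)[:,0]; P=back("top",hull.astype(float),.03)
        A=np.c_[2*P,np.ones(len(P))]; s=np.linalg.lstsq(A,(P**2).sum(1),rcond=None)[0]
        print("stand",s[:2],np.sqrt(s[2]+s[0]**2+s[1]**2))
E
```

```text
top wood 222 274 230 282 1953 246.4188428059396 257.42089093702
top blue 245 245 251 251 1 245.0 251.0
stand [0.47848958 0.2941528 ] 0.05581082791293533
side wood 218 260 174 216 982 237.9857433808554 197.31364562118125
side blue 235 254 185 204 207 245.35265700483092 196.71497584541063
```

View pics/c1.png

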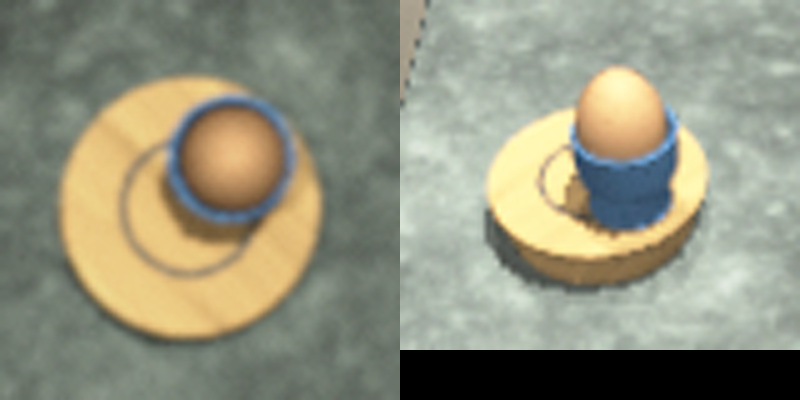

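The crops show the cup's rim at about crop (231,160) in the top view, and the ring's centre at about (188,208). Next I'll fit the cup and ring models to these.

```bash
cat >> h.py <<'E'
from scipy.optimize import least_squares
def cup(im,guess):
    """fit rim circle (z=.08, R=.026) in top view by bluish ring edge; centroid of filled blue hull"""
    x,y,w,h=BOX["top"]; c=crop("top",im,8).astype(int); b=(c[:,:,0]-c[:,:,2]>25).astype(np.uint8)
    k=[q for q in cv2.findContours(b,0,1)[0] if cv2.contourArea(q)>300]
    if not k: return None
    hull=cv2.convexHull(np.vstack(k))[:,0]; P=back("top",(hull+.5)/8-.5+[x,y],.08)
    f=least_squares(lambda s:np.hypot(*(P-s[:2]).T)-s[2],[*guess,.026],loss="soft_l1",f_scale=.001)
    return f.x
E
python3 - <<'E'
from h import *
im=cv2.imread("pics/top0.png"); S=np.array([.4785,.2942])
print("ringctr",back("top",[210+188.5/5-.5,215+208.5/5-.5],.03))
c=cup(im,[.48,.29]); print("cup",c,c[:2]-S,np.hypot(*(c[:2]-S)))
a=[]
for n in("top","side"):
    i=crop(n,cv2.imread(f"pics/{n}0.png"))
    for R in(.055,.0285): draw(n,i,circ(*S,.03,R),(0,0,255))
    draw(n,i,circ(*c[:2],.08,.026),(0,255,0)); draw(n,i,circ(*c[:2],.03,.021),(0,255,255)); a.append(i)
a[1]=cv2.copyMakeBorder(a[1],0,50,0,0,0)
cv2.imwrite("pics/c2.png",np.hstack(a))
E
```

```text
ringctr [[0.4781199  0.29481876]]
cup [0.49750801 0.27481368 0.02542948] [ 0.01900801 -0.01938632] 0.027150205161729078
```

View pics/c2.png

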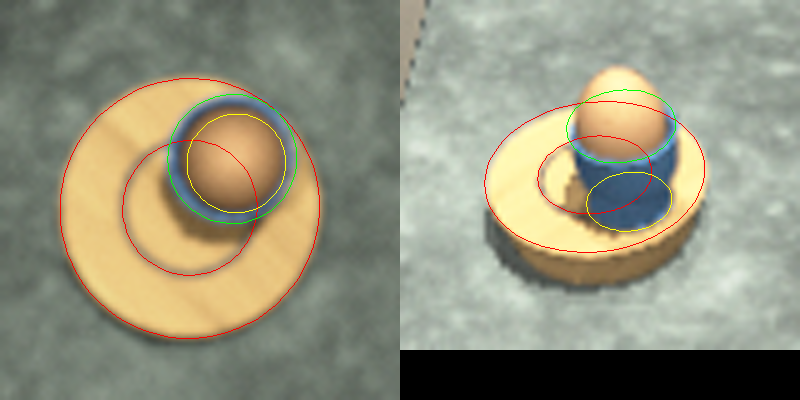

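The model fits both views well. The cup is at (0.4975, 0.2748) and the stand's centre at (0.4785, 0.2942), so the push is 27 mm towards 134.5°. I'll close the fingers, travel high, turn the tool's x axis along the push and then re-measure.

The rows are not in the units I measure in: shifts go in shares of 50 mm and turns go in shares of 360 degrees. I convert before sending: -0.0364 m is -0.728, 0.032 m is 0.64.

```bash
echo '{"motion":[[0,0.64,-0.728,0,0],[0,0.64,-0.728,0,0],[0,0.64,-0.728,0,0],[0,0.64,-0.728,0,0],[0,0.64,-0.728,0,0]]}' > m.json && python3 inch.py m.json 20
echo '{"motion":[[0,0.64,-0.728,0,0],[0,0.64,-0.728,0,0],[0,0.64,-0.728,0,0],[0,0.64,-0.728,0,0],[0,0.64,-0.728,0,0]]}' > m.json && python3 inch.py m.json
echo '{"motion":[[0,0.64,-0.728,0,0],[0,0.64,-0.728,0,0],[0,0.64,-0.728,0,0],[0,0.64,-0.728,0,0],[0,0.64,-0.728,0,0]]}' > m.json && python3 inch.py m.json
echo '{"motion":[[0,0.64,-0.728,0,0],[0,0.64,-0.728,0,0],[0,0.64,-0.728,0,0],[0,0,0,0,-0.0239],[0,0,0,0,-0.0239]]}' > m.json && python3 inch.py m.json
echo '{"motion":[[0,0,0,0,-0.0239],[0,0,0,0,-0.0239],[0,0,0,0,-0.0239],[0,0,0,0,-0.0239],[0,0,0,0,-0.0239]]}' > m.json && python3 inch.py m.json
echo '{"motion":[[0,0,0,0,-0.0239],[0,0,0,0,-0.0239],[0,0,0,0,-0.0239],[0,0,0,0,-0.0239],[0,0,0,0,-0.0239]]}' > m.json && python3 inch.py m.json
echo '{"motion":[[0,0,0,0,-0.0239],[0,0,0,0,-0.0239],[0,0,0,0,0],[0,0,0,0,0]]}' > m.json && python3 inch.py m.json
cat >> h.py <<'E'
from scipy.spatial.transform import Rotation as Ro
def rel(goal):
    o=r.get_obs(); T=Ro.from_quat(o['orientation']); x=T.as_matrix()[:,0]
    print("t",o['time'],"heading",np.arctan2(x[1],x[0]),"tcp",np.round(o['ee_pos'],4),"ft",np.round(o['ft_force'],2),"tool-axes shift to goal",np.round(T.inv().apply(np.array(goal)-o['ee_pos']),4))
E
python3 -c "
from h import *
rel([.5395,.232,.125])"
```

```text
time: 0.6
ee_pos: [0.2387, -0.3209, 0.3033]
orientation: [0.994, 0.112, 0.0, -0.0]
ft_force: [0.1, -1.1, 0.4]
width: 0.0123
finger_force: 0.0
time: 1.1
ee_pos: [0.3537, -0.1077, 0.3037]
orientation: [0.994, 0.112, 0.0, 0.0]
ft_force: [0.6, -0.3, -0.2]
width: -0.0001
finger_force: 0.0
time: 1.6
ee_pos: [0.469, 0.1057, 0.3035]
orientation: [0.994, 0.113, -0.0, 0.0]
ft_force: [0.9, -1.4, -0.6]
width: 0.0
finger_force: 0.0
time: 2.1
ee_pos: [0.538, 0.2331, 0.3016]
orientation: [0.965, 0.264, -0.002, 0.0]
ft_force: [-0.2, -0.9, 0.4]
width: -0.0
finger_force: 0.0
time: 2.6
ee_pos: [0.5376, 0.2314, 0.3031]
orientation: [0.801, 0.598, -0.001, -0.0]
ft_force: [0.1, 0.0, 0.2]
width: 0.0002
finger_force: 0.0
time: 3.1
ee_pos: [0.5376, 0.2314, 0.3031]
orientation: [0.527, 0.85, -0.001, -0.0]
ft_force: [-1.3, -0.5, -0.1]
width: 0.0001
finger_force: 0.0
time: 3.5
ee_pos: [0.5377, 0.2314, 0.3033]
orientation: [0.398, 0.917, -0.0, -0.0]
ft_force: [-0.5, 0.5, 0.5]
width: 0.0001
finger_force: 0.0
t 3.5 heading 2.322685075351043 tcp [0.5377 0.2314 0.3033] ft [-0.46  0.5   0.54] tool-axes shift to goal [-0.0009  0.0019  0.1783]
```

Scaled: 0.04 m is 0.8, 0.03 m is 0.6, -0.023 rad / 6.2832 = -0.0037.

```bash
echo '{"motion":[[0,0,0.04,0.8,-0.0037],[0,0,0,0.8,0],[0,0,0,0.8,0],[0,0,0,0.6,0],[0,0,0,0.56,0]]}' > m.json && python3 inch.py m.json
echo '{"motion":[[0,0,0,0,0],[0,0,0,0,0],[0,0,0,0,0]]}' > m.json && python3 inch.py m.json
python3 -c "
from h import *
rel([.4975,.2748,.125])
cv2.imwrite('pics/t1.png',r.camera('top')[:,:,::-1]);cv2.imwrite('pics/s1.png',r.camera('side')[:,:,::-1])
i=[crop(n,cv2.imread('pics/'+n[0]+'1.png')) for n in('top','side')]
i[1]=cv2.copyMakeBorder(i[1],0,50,0,0,0)
cv2.imwrite('pics/c3.png',np.hstack(i))"
```

```text
time: 4.0
ee_pos: [0.5386, 0.2326, 0.1237]
orientation: [0.387, 0.922, -0.001, -0.001]
ft_force: [-0.2, 0.1, 0.2]
width: 0.0003
finger_force: 0.0
time: 4.3
ee_pos: [0.5405, 0.2333, 0.1283]
orientation: [0.386, 0.922, 0.001, 0.002]
ft_force: [0.1, 0.1, 0.0]
width: -0.0
finger_force: 0.0
t 4.3 heading 2.348042082790554 tcp [0.5405 0.2333 0.1283] ft [0.14 0.1  0.03] tool-axes shift to goal [ 0.0598 -0.0015  0.0032]
```

View pics/c3.png

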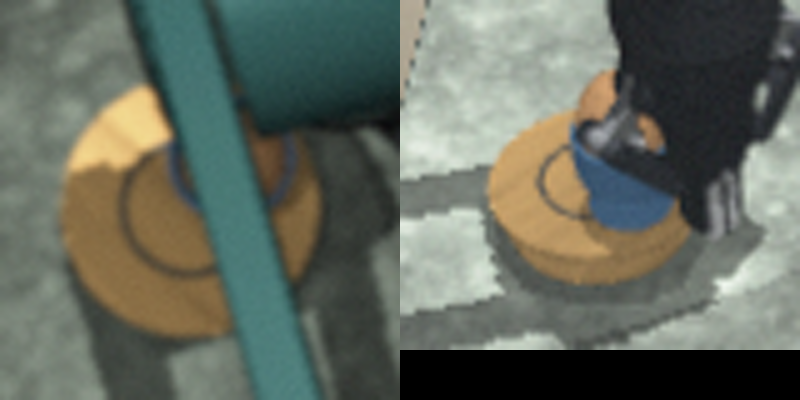

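The side crop shows the fingertips at about (720,210), just clear of the cup, and the body clear of the egg. I'll approach, then push slowly.

Scaled: 0.006 m is 0.12, 0.002 m is 0.04.

```bash
echo '{"motion":[[0,0.12,-0.03,0.04,0],[0,0.12,0,0,0],[0,0.08,0,0,0],[0,0.04,0,0,0],[0,0.02,0,0,0]]}' > m.json && python3 inch.py m.json
echo '{"motion":[[0,0.02,0,0,0],[0,0.02,0,0,0],[0,0.02,0,0,0],[0,0.02,0,0,0],[0,0.02,0,0,0]]}' > m.json && python3 inch.py m.json
echo '{"motion":[[0,0.02,0,0,0],[0,0.02,0,0,0],[0,0.02,0,0,0],[0,0.02,0,0,0],[0,0.02,0,0,0]]}' > m.json && python3 inch.py m.json
echo '{"motion":[[0,0.02,0,0,0],[0,0.02,0,0,0],[0,0.02,0,0,0],[0,0.02,0,0,0],[0,0,0,0,0]]}' > m.json && python3 inch.py m.json
python3 -c "
from h import *
rel([.4785,.2942,.125])
cv2.imwrite('pics/t2.png',r.camera('top')[:,:,::-1]);cv2.imwrite('pics/s2.png',r.camera('side')[:,:,::-1])
i=[crop(n,cv2.imread('pics/'+n[0]+'2.png')) for n in('top','side')]
i[1]=cv2.copyMakeBorder(i[1],0,50,0,0,0)
cv2.imwrite('pics/c4.png',np.hstack(i))"
```

```text
time: 4.9
ee_pos: [0.5246, 0.2456, 0.1239]
orientation: [0.386, 0.923, -0.0, 0.0]
ft_force: [-0.6, -0.1, -0.7]
width: -0.0003
finger_force: 0.0
time: 5.4
ee_pos: [0.5215, 0.2488, 0.1239]
orientation: [0.386, 0.922, -0.0, 0.0]
ft_force: [0.1, -1.1, -0.3]
width: -0.0002
finger_force: 0.3
time: 5.9
ee_pos: [0.5178, 0.2525, 0.1239]
orientation: [0.386, 0.922, -0.0, 0.0]
ft_force: [0.8, -1.3, 0.1]
width: -0.0004
finger_force: 0.3
time: 6.4
ee_pos: [0.5149, 0.2554, 0.1239]
orientation: [0.386, 0.922, -0.0, -0.0]
ft_force: [0.5, 0.0, 0.1]
width: -0.0003
finger_force: 0.1
t 6.4 heading 2.348949719171326 tcp [0.5149 0.2554 0.1239] ft [0.5  0.01 0.15] tool-axes shift to goal [ 0.0532  0.0013 -0.0011]
```

View pics/c4.png

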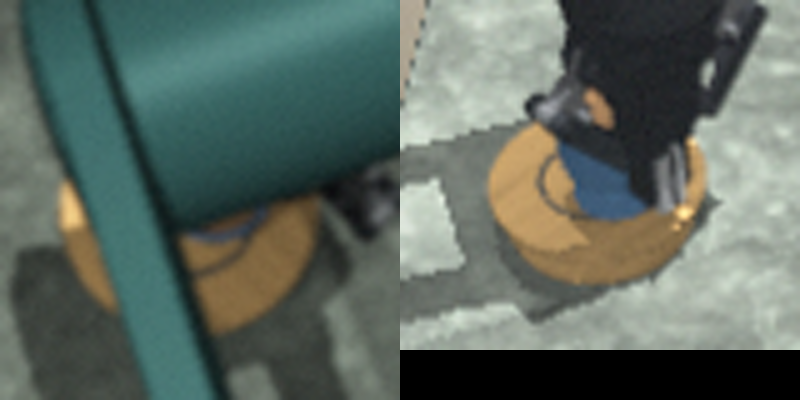

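The cup is sliding upright: its foot's front edge went from (633,230) to (610,218) in the side crop. About 16 mm should remain, so I'll push 11 mm more, back off, rise and measure.

Scaled: 0.001 m is 0.02.

```bash
echo '{"motion":[[0,0.02,0,0,0],[0,0.02,0,0,0],[0,0.02,0,0,0],[0,0.02,0,0,0],[0,0.02,0,0,0]]}' > m.json && python3 inch.py m.json
echo '{"motion":[[0,0.02,0,0,0],[0,0.02,0,0,0],[0,0.02,0,0,0],[0,0.02,0,0,0],[0,0.02,0,0,0]]}' > m.json && python3 inch.py m.json
echo '{"motion":[[0,0.02,0,0,0],[0,0,0,0,0],[0,0,0,0,0]]}' > m.json && python3 inch.py m.json
python3 -c "
from h import *
rel([.4785,.2942,.125])"
echo '{"motion":[[0,-0.1,0,0,0],[0,-0.3,0,0,0],[0,-0.6,0,0,0],[0,-0.8,0,0,0],[0,-0.8,0,-0.4,0]]}' > m.json && python3 inch.py m.json
echo '{"motion":[[0,-0.8,0,-0.4,0],[0,-0.8,0,-0.4,0],[0,-0.6,0,-0.4,0],[0,0,0,0,0],[0,0,0,0,0]]}' > m.json && python3 inch.py m.json
cat > look.py <<'E'
from h import *
import sys
k=sys.argv[1]; S=np.array([.4785,.2942]); rel([*S,.125]); a=[]
for n in("top","side"): cv2.imwrite(f"pics/{n}{k}.png",r.camera(n)[:,:,::-1])
c=cup(cv2.imread(f"pics/top{k}.png"),S); print("cup",c,c[:2]-S)
for n in("top","side"):
    i=crop(n,cv2.imread(f"pics/{n}{k}.png"))
    draw(n,i,circ(*S,.03,.055),(0,0,255))
    draw(n,i,circ(*c[:2],.08,.026),(0,255,0)); draw(n,i,circ(*c[:2],.03,.021),(0,255,255)); a.append(i)
a[1]=cv2.copyMakeBorder(a[1],0,50,0,0,0)
cv2.imwrite(f"pics/c{k}.png",np.hstack(a))
E
python3 look.py 5
```

```text
time: 7.0
ee_pos: [0.5115, 0.2589, 0.1239]
orientation: [0.386, 0.922, -0.0, 0.0]
ft_force: [1.3, -1.0, 0.1]
width: -0.0001
finger_force: 0.3
time: 7.5
ee_pos: [0.508, 0.2625, 0.1239]
orientation: [0.386, 0.922, -0.0, 0.0]
ft_force: [0.9, 0.1, -0.3]
width: 0.0
finger_force: 0.3
time: 7.8
ee_pos: [0.5072, 0.2632, 0.1239]
orientation: [0.386, 0.922, -0.0, -0.0]
ft_force: [-0.5, 0.2, -0.4]
width: -0.0001
finger_force: 0.0
t 7.8 heading 2.348822408612762 tcp [0.5072 0.2632 0.1239] ft [-0.5   0.23 -0.42] tool-axes shift to goal [ 0.0422  0.0013 -0.0011]
time: 8.3
ee_pos: [0.598, 0.1684, 0.1406]
orientation: [0.386, 0.923, -0.002, -0.003]
ft_force: [0.4, -0.1, -0.6]
width: 0.0004
finger_force: 0.0
time: 8.8
ee_pos: [0.6766, 0.0906, 0.2042]
orientation: [0.387, 0.922, 0.0, 0.0]
ft_force: [-0.1, 0.4, -0.2]
width: 0.0001
finger_force: 0.0
t 8.8 heading 2.3466499129559812 tcp [0.6766 0.0906 0.2042] ft [-0.15  0.35 -0.16] tool-axes shift to goal [0.2841 0.0011 0.079 ]
cup [0.48062394 0.29012932 0.02559039] [ 0.00212394 -0.00407068]
```

View pics/c5.png

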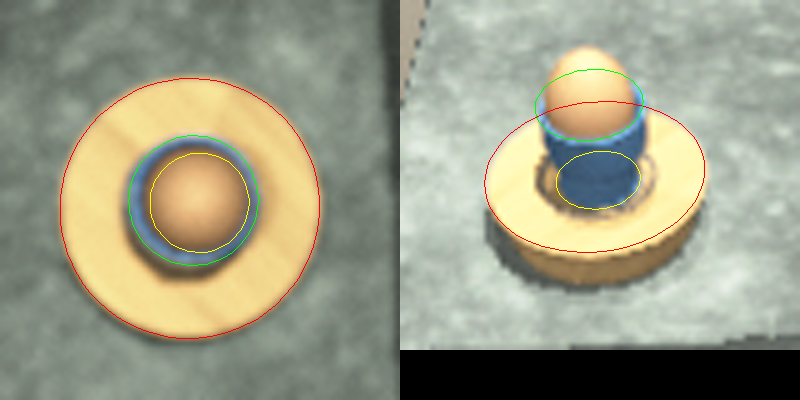

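The cup is upright, with the egg seated and the foot about 4.6 mm from the centre, mostly along the push line. A last push of about 4.4 mm should centre it.

Scaled: 0.04 m is 0.8, 0.03 m is 0.6.

```bash
echo '{"motion":[[0,0.6,0,0.4,0],[0,0.8,0,0.4,0],[0,0.8,0,0.4,0],[0,0.8,0,0.4,0],[0,0.8,0,0,0]]}' > m.json && python3 inch.py m.json
echo '{"motion":[[0,0.5,0,0,0],[0,0.2,0,0,0],[0,0,0,0,0],[0,0,0,0,0],[0,0.1,0,0,0]]}' > m.json && python3 inch.py m.json
python3 -c "
from h import *
rel([.4785,.2942,.124])"
```

```text
time: 9.4
ee_pos: [0.5377, 0.2282, 0.1193]
orientation: [0.386, 0.923, -0.003, -0.003]
ft_force: [-0.0, 0.2, 0.1]
width: -0.0
finger_force: 0.0
time: 9.9
ee_pos: [0.5155, 0.2549, 0.124]
orientation: [0.387, 0.922, -0.0, 0.001]
ft_force: [0.0, -0.4, -1.0]
width: 0.0001
finger_force: 0.0
t 9.9 heading 2.3467326643812783 tcp [0.5155 0.2549 0.124 ] ft [ 0.01 -0.42 -1.01] tool-axes shift to goal [ 0.054   0.0011 -0.    ]
```

Scaled: 0.004 m is 0.08, 0.002 m is 0.04.

```bash
echo '{"motion":[[0,0.08,0,0,0],[0,0.08,0,0,0],[0,0.04,0,0,0],[0,0.02,0,0,0],[0,0.02,0,0,0]]}' > m.json && python3 inch.py m.json
echo '{"motion":[[0,0.02,0,0,0],[0,0.02,0,0,0],[0,0.02,0,0,0],[0,0.02,0,0,0],[0,0,0,0,0]]}' > m.json && python3 inch.py m.json
python3 -c "
from h import *
rel([.4785,.2942,.124])"
echo '{"motion":[[0,-0.1,0,0,0],[0,-0.3,0,0,0],[0,-0.6,0,0,0],[0,-0.8,0,0,0],[0,-0.8,0,-0.4,0]]}' > m.json && python3 inch.py m.json
echo '{"motion":[[0,-0.8,0,-0.4,0],[0,-0.8,0,-0.4,0],[0,-0.6,0,-0.4,0],[0,0,0,0,0],[0,0,0,0,0]]}' > m.json && python3 inch.py m.json
python3 look.py 6
```

```text
time: 10.4
ee_pos: [0.5061, 0.2644, 0.1239]
orientation: [0.386, 0.922, -0.0, 0.0]
ft_force: [0.2, 0.0, -0.0]
width: 0.0001
finger_force: 0.3
time: 10.9
ee_pos: [0.503, 0.2675, 0.1239]
orientation: [0.386, 0.922, -0.0, -0.0]
ft_force: [0.6, -0.5, -0.1]
width: 0.0002
finger_force: 0.1
t 10.9 heading 2.348951871926076 tcp [0.503  0.2675 0.1239] ft [ 0.62 -0.46 -0.1 ] tool-axes shift to goal [ 0.0362  0.0013 -0.0001]
time: 11.4
ee_pos: [0.5938, 0.1727, 0.1406]
orientation: [0.386, 0.923, -0.002, -0.003]
ft_force: [0.3, 0.1, -0.3]
width: -0.0003
finger_force: 0.0
time: 11.9
ee_pos: [0.6722, 0.095, 0.204]
orientation: [0.387, 0.922, 0.0, 0.0]
ft_force: [0.1, -0.4, -0.5]
width: 0.0
finger_force: 0.0
t 11.9 heading 2.3467909844904127 tcp [0.6722 0.095  0.204 ] ft [ 0.14 -0.44 -0.48] tool-axes shift to goal [0.2779 0.0012 0.079 ]
cup [0.47663577 0.29353919 0.02588018] [-0.00186423 -0.00066081]
```

View pics/c6.png

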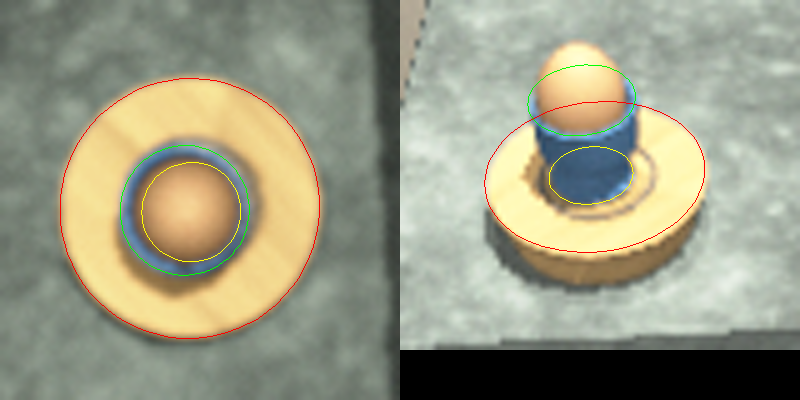

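Run:
```python
from h import *
from scipy.ndimage import map_coordinates as mc
def ringfit(n,k,arc):
    g=cv2.cvtColor(cv2.imread(f"pics/{n}{k}.png"),cv2.COLOR_BGR2GRAY).astype(float)
    a=np.radians(np.arange(*arc,2)); best=[]
    def s(x,y,R): 
        uv=proj(n,np.c_[x+R*np.cos(a),y+R*np.sin(a),0*a+.03]); return mc(g,[uv[:,1],uv[:,0]],order=1)
    for x in np.arange(.4725,.4846,.0005):
        for y in np.arange(.288,.3006,.0005):
            v=s(x,y,.0285)-.5*s(x,y,.0225)-.5*s(x,y,.0345); best.append((np.clip(v,-25,25).mean(),x,y))
    b=sorted(best)[:6]; print(n,k,"ring",arc,np.round(np.mean(b,0),4))
ringfit("top",0,(80,290)); ringfit("side",0,(120,240))
ringfit("side",5,(-100,20)); ringfit("side",6,(-100,20)); ringfit("top",6,(-60,60))
for k in(0,5,6):
    im=cv2.imread(f"pics/side{k}.png"); c=crop("side",im,8).astype(int); x,y,w,h=BOX["side"]
    b=((c[:,:,0]-c[:,:,2])>30).astype(np.uint8); q=max(cv2.findContours(b,0,1)[0],key=cv2.contourArea)[:,0]; q=(q+.5)/8-.5+[x,y]
    def f(p):
        R=proj("side",np.vstack([circ(*p,.08,.026),circ(*p,.06,.026)])); F=proj("side",circ(*p,.03,.021))
        return [R[:,0].min()-q[:,0].min(),R[:,0].max()-q[:,0].max(),F[:,1].max()-q[:,1].max()]
    s=least_squares(f,[.48,.29],diff_step=1e-4); print("side cup",k,np.round(s.x,4),np.round(s.fun,2))
```

```text
top 0 ring (80, 290) [-21.9638   0.4781   0.2949]Traceback (most recent call last):
  File "<stdin>", line 12, in <module>
  File "<stdin>", line 10, in ringfit
  File "<stdin>", line 7, in s
  File "h.py", line 4, in proj
    p=r.camera_params(n); c=np.atleast_2d(X)@p["R"].T+p["t"]; s=c[:,:2]/c[:,2:]
ValueError: time passes only in moves, steps and waits
```

```bash
sed -i 's/r\.camera_params(n)/par(n)/' h.py
cat >> h.py <<'E'
import functools
par=functools.lru_cache(None)(lambda n:r.camera_params(n))
E
cat > m.py <<'E'
from h import *
import sys
from scipy.ndimage import map_coordinates as mc
def ringfit(n,k,arc):
    g=cv2.cvtColor(cv2.imread(f"pics/{n}{k}.png"),cv2.COLOR_BGR2GRAY).astype(float)
    a=np.radians(np.arange(*arc,2)); best=[]
    def s(x,y,R): 
        uv=proj(n,np.c_[x+R*np.cos(a),y+R*np.sin(a),0*a+.03]); return mc(g,[uv[:,1],uv[:,0]],order=1)
    for x in np.arange(.4725,.4846,.0005):
        for y in np.arange(.288,.3006,.0005):
            v=s(x,y,.0285)-.5*s(x,y,.0225)-.5*s(x,y,.0345); best.append((np.clip(v,-25,25).mean(),x,y))
    b=sorted(best)[:6]; print(n,k,"ring",arc,np.round(np.mean(b,0),4))
if len(sys.argv)<2:
    ringfit("top",0,(80,290)); ringfit("side",0,(120,240))
    ringfit("side",5,(-100,20)); ringfit("side",6,(-100,20))
for k in sys.argv[1:] or (0,5,6):
    im=cv2.imread(f"pics/side{k}.png"); c=crop("side",im,8).astype(int); x,y,w,h=BOX["side"]
    b=((c[:,:,0]-c[:,:,2])>30).astype(np.uint8); q=max(cv2.findContours(b,0,1)[0],key=cv2.contourArea)[:,0]; q=(q+.5)/8-.5+[x,y]
    def f(p):
        R=proj("side",np.vstack([circ(*p,.08,.026),circ(*p,.06,.026)])); F=proj("side",circ(*p,.03,.021))
        return [R[:,0].min()-q[:,0].min(),R[:,0].max()-q[:,0].max(),F[:,1].max()-q[:,1].max()]
    s=least_squares(f,[.48,.29],diff_step=1e-4); print("side cup",k,np.round(s.x,4),np.round(s.fun,2))
E
python3 m.py
```

```text
top 0 ring (80, 290) [-21.9638   0.4781   0.2949]
side 0 ring (120, 240) [-23.3373   0.4795   0.2917]
side 5 ring (-100, 20) [-13.1549   0.4725   0.2992]
side 6 ring (-100, 20) [-24.9563   0.4793   0.2917]
side cup 0 [0.4983 0.2772] [-0.39  0.4  -0.02]
side cup 5 [0.4816 0.2911] [-0.2   0.2  -0.01]
side cup 6 [0.477 0.295] [ 0.01 -0.01  0.  ]
```

Run:
```python
from h import *
a=[]
BOX.update(top=(225,233,44,50),side=(220,165,40,50))
for n,S in(("top",(.4781,.2949)),("side",(.4794,.2917))):
    i=crop(n,cv2.imread(f"pics/{n}6.png"),9)
    for z,R,c in((.03,.0285,(0,0,255)),(.03,.021,(0,255,255)),(.08,.026,(0,255,0))): draw(n,i,circ(*S,z,R),c,9)
    a.append(i)
cv2.imwrite("pics/z6.png",np.hstack(a))
```

```text
(no output)
```

View pics/z6.png

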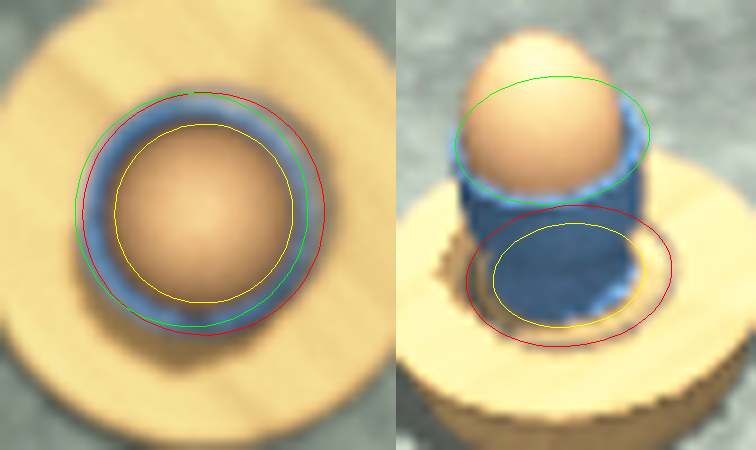

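The zoom shows the foot just inside the ring on all visible sides. The top view puts it about (−1, −1) mm from the centre and the side view about (−2, +1.5) mm, both well within 6 mm. The cup is upright, the egg is seated and the gripper is clear, so I'm handing in.

```bash
python3 -c "
from bench import r
print(r.finish_job())"
```

```text
the job is handed in; nothing more can be done
None
```

I nudged the egg cup to the middle of the stand and handed the job in at about 12 s: my last measurements put its foot inside the ring, about 2 to 3 mm off centre, upright with the egg seated, but the hand-in returned no verdict.

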